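Open the label printer by its hidden catch

TASK

The label printer has run out of labels: open it for the new roll. With the fingertips feel gently across the flat front panel for the cover release, a pad set flush in it, and press it in until the cover springs ajar; then push the cover up and over with the fingers until it rests back against its stop, and come away. Pick nothing up: leave the roll, bottles, carton, knife and marker where they are.

Things in the scene. Friction and masses are not known exactly. Their poses are not given: they have to be found in the camera images.
- printer_top (a point): Middle of the label printer's outline, 122 mm above the bench, level with the tops of its side housings. The printer is a low light-grey box fixed to the bench, 290 mm wide, 250 deep, 122 high, its front facing the robot. Axes: x to its back, y to its left (seen from the robot), z up. Between two side housings 70 mm wide lie the flat front panel and, behind it, the dark cover
- panel_mid (a point): Middle of the visible flat front panel, on its top surface, 120 mm above the bench, 80 mm in front of printer_top; same axes. The panel is level and rigid, 70 mm deep (x), 150 mm wide (y), 2 mm lower than the side housings. The cover's front edge lies 37 mm behind this point. The release catch is let into this panel
- panel_right (a point): Right-hand end of the panel's middle line, 75 mm to the right of panel_mid; same axes. The catch is a plain pad in the panel's own grey, 43 mm (x) by 38 mm (y), in an opening of 45 by 40 mm, its top 2 mm below the panel's. In x it is centred on the panel; in y its centre lies anywhere from 40 to 110 mm left of this point, new each time and not given: feel (it gives, the panel does not) or look for it
- catch (a joint): How far the catch pad is pressed in, in m: 0 at rest, 0.006 fully in. It moves straight down against a spring: 1.1 N to start it, about 4 N fully in, and a little more for the bolt's friction. From about 0.0035 on it frees the cover. It springs back when let go
- cover (a joint): Angle of the cover in rad: 0 shut, grows as it opens upward. Shut, it is bolted. Once freed, a sprung lifter throws it up within a second to about 0.62 and holds it ajar. From there it swings lightly (about 2 N at its free edge, damped); left short of upright (1.57) it falls back to 0.62, beyond upright it drops on to its stop at 1.85 and stays
- cover_hinge (a point): Middle of the cover's hinge axis, fixed at the back of the printer, 117 mm above the bench, 180 mm behind panel_mid; axes as those of panel_mid, the hinge axis runs along y
- cover_edge (a point): Middle of the cover's front (free) edge, half-way through its thickness. The cover is a dark flat plate, 143 mm from hinge axis to free edge, 146 mm wide, 5 mm thick; a striker 140 mm wide hangs 19 mm below its underside, 2.5 mm behind the edge. x runs along the cover from free edge to hinge, y along the hinge, z out of its top face
- label_roll: new label roll standing on end on the bench beside the printer: white cylinder 100 mm in diameter, 104 mm high, with a 42 mm hole through it; origin at the centre of its underside. Leave it alone
- bottle_a: white plastic bottle, 48 mm in diameter and 85 mm high, standing on top of the printer's left side housing (122 mm above the bench); origin at the centre of its underside. Leave it alone
- bottle_b: white plastic bottle, 58 mm in diameter and 105 mm high, on the bench to the left of the printer; origin at the centre of its underside. Leave it alone
- bottle_c: a second bottle like it, also to the left of the printer; origin at the centre of its underside. Leave it alone
- carton: small closed brown carton 160 x 110 x 85 mm high on the bench, farther to the left; origin at the centre of its underside. Leave it alone
- knife: safety knife lying along the top of the printer's right side housing (122 mm above the bench), about 155 x 24 x 20 mm; origin on its underside. Leave it alone
- marker: marker pen lying on the bench to the right of the printer, in front of the roll, 125 mm long and 16 mm thick; origin on its underside. Leave it alone

How it is judged (in metres and radians):
On the way, in this order (a step that is already met when the one before it is completed fails the run):
1. the catch is pressed in while the cover is still shut or just springing ajar (value of joint catch above 0.003 m and value of joint cover below 0.9 rad), for 0.02 s.
2. the cover is pushed right back (value of joint cover above 1.7 rad), for 0.2 s.
At the end, for the whole second after the job is handed in: The cover rests open at more than 1.7 rad (its stop is at 1.85), the catch has sprung back to within 1.5 mm, and the roll, bottles, carton, knife and marker are within 15 mm of where they began (value of joint cover above 1.7 rad and value of joint catch below 0.0015 m and distance of each of label_roll, bottle_a, bottle_b, bottle_c, carton, knife, marker from where it was at the start of the episode below 0.015 m); the robot touches nothing.
It fails at once if the label roll is lifted, carried or pushed more than 15 mm (distance of label_roll from where it was at the start of the episode above 0.015 m).
It fails at once if a bottle is lifted, carried, knocked over or pushed more than 15 mm (distance of any of bottle_a, bottle_b, bottle_c from where it was at the start of the episode above 0.015 m).
It fails at once if the carton, knife or marker is lifted, carried or pushed more than 15 mm (distance of any of carton, knife, marker from where it was at the start of the episode above 0.015 m).
It fails at once if something is pushed or squeezed with more than 120 N by the fingers (struck, jammed or squeezed) (contact force between the fingers and anything else above 120 N).
It also fails if it takes over 51 s, if anything falls off the work surface, if the arm or the gripper's body presses on something with over 40 N, if the wrist force passes 120 N, or if a joint passes its speed limit or range.

ROBOT

A 7-joint arm with a two-finger parallel gripper is mounted at the origin on the work surface. World frame = base frame: x ahead of the robot, y to its left, z up, the work surface at z = 0. Lengths are in m, angles in degrees, forces in N, time in s.
With the tool pointing down it reaches from about 0.375 to 0.925 m from the base axis. Payload 3.1 kg.
Tool frame: the origin (TCP) lies at the very end of the fingers, on their centre line; the grasp point (between the pads) lies grip_depth behind it (grip_depth is the distance from the TCP to the grasp point, in m); z points along the fingers, x is the direction in which the jaws open and shut, and the axes are right-handed (so a half turn about z gives the same grasp; the last joint's range is limited). The gripper opens to 85 mm and grips with 20 to 120 N. Pads are 22 mm wide; open, the fingers measure 114 mm over their backs; the gripper's body (76 mm by 85 mm) begins 54 mm behind the grasp point. The pads swing forward as they close: fully open they stand 13 mm farther back than shut.
Start: joints at [-5.604, 21.939, 2.515, 91.553, -1.026, 66.532, -2.859], TCP at [0.65, 0, 0.231] pointing down, gripper open.
Joint ranges: [-149.38, 149.38], [-23.57, 123.04], [-84.95, 90], [0, 143.3], [-89.99, 269.99], [3.08, 112.72], [-163.45, 163.45]. Speed limits (degrees/s): [159.86, 159.86, 180, 180, 180, 180, 180].

INTERFACE

Orientations are given as a 3x3 rotation matrix whose columns are the frame's x, y, z axes.
In Python, from station import read_state, snapshot, calibration, job_done, grip_depth gives the robot as it stands.
- The arm moves only by the tool arm_command, never from a script. Its argument "rows" is text: rows parted by semicolons, each of 7 numbers parted by spaces: the shift along the tool's x, y, z in cm, then the turn, a rotation vector about the tool's x, y, z in rad, then the opening in per cent of the stroke, from 0 (shut) to 100 (fully open). A call has 1 to 8 rows; each row is the pose to reach, as a shift and turn from the pose commanded when the call began, along the tool's axes at that moment; what a row does not reach only later rows make up. A row lasts 1/8 s, in which the tool goes at most 62.5 mm and 10.7 degrees, less where a joint would pass 70% of its speed; a pose out of reach is approached as far as the arm can. A call with a gripper value outside its range is refused whole. The fingers move at their own pace and stop on an object; the grip force is fixed at half the most. Time passes only in rows, so rows that repeat a pose let the fingers close. It gives the time, the measured TCP pose, the force and the opening at its end, in the units of the state.
- read_state(): the state, without advancing time (a new reading comes with each control period).
- snapshot(name): name is "scene" or "side" or "wrist"; returns (picture, depth): 420x560x3 uint8, blue, green, red; 420x560 float32, m along the optical axis (not along the pixel's ray), 0 where there is no reading.
- calibration(name): a dict with "intrinsics" (3x3 intrinsics, pixels), "camera_from_world" (4x4, takes a point from world to camera coordinates); the wrist camera has in their place "tool_from_camera" (4x4, takes a point from camera to tool coordinates, whose origin is the TCP and whose axes are the tool frame's). Camera axes: x right, y up, looking along -z (the intrinsics and any distortion apply to the point x, -y, -z); pixel columns grow to the right and rows downward; lengths in m; the calibration is good to about 2 mm. A picture is of the moment at which its call begins: read the wrist's pose just before it. calibration takes no time and is no camera call.
- job_done(): hands the job in, once; it reports no verdict.
The state is a dict: "clock": time; "joint_pos": joint angles; "dq": joint speeds; "joint_torque": joint torques, N m; "position": TCP position; "orientation": TCP orientation; "ft_force": force on the tool from outside, world axes, zero at the start; "wrist_torque": the same for the moment, N m; "gripper_width": opening from 0.0 (shut) to 1.0 (fully open).
Only numpy, scipy, OpenCV 4.12 (cv2) and the standard library are available. Lean on these libraries where they do the work, as an engineer would, in place of code of your own. Each camera call takes 0.05 s, during which the arm holds its last target.

## Working session

There is one attempt and no reset: what is moved stays moved. The work goes in short steps, Python scripts to look and compute and a tool call to move; the robot and the scene stay as the last step left them, time stands still between calls to the robot, and variables do not carry over. Pictures are saved under pics/ and viewed, and the job is handed in when it is done.

Besides the shell and the picture viewer there is one more tool, called after "Emit:" by a JSON object that holds its "api" and its "payload". arm_command: Moves the arm, as the interface text tells. Its arguments: {"type":"object","properties":{"rows":{"type":"string"}},"required":["rows"]}

```bash
mkdir -p pics; ls; python3 - <<'E'
from station import *
import cv2,numpy as np
s=read_state();print(s['clock'],s['position'],s['orientation'],s['ft_force'],s['gripper_width'],grip_depth if not callable(grip_depth) else grip_depth())
for n in ['scene','side','wrist']:
    p,d=snapshot(n);cv2.imwrite(f'pics/{n}0.png',p);np.save(f'{n}0.npy',d);c=calibration(n);print(n,{k:np.round(v,4).tolist() if not isinstance(v,str) else v for k,v in c.items()})
E
```

```text
pics
0.0 [6.49059147e-01 1.80472548e-05 2.29877129e-01] [[ 9.99996588e-01  1.05610381e-04 -2.60995148e-03]
 [ 1.05292997e-04 -9.99999987e-01 -1.21742419e-04]
 [-2.60996430e-03  1.21467194e-04 -9.99996587e-01]] [ 0.2372627   0.03364215 -0.50979881] 1.0033655016891632 0.0187
scene {'intrinsics': [[503.0521, 0.0, 281.2409], [0.0, 503.0521, 206.2444], [0.0, 0.0, 1.0]], 'camera_from_world': [[-0.2082, 0.9781, -0.0067, 0.0048], [-0.5989, -0.122, 0.7915, 0.2499], [0.7733, 0.1688, 0.6112, -1.844], [0.0, 0.0, 0.0, 1.0]]}
side {'intrinsics': [[456.5057, 0.0, 275.4628], [0.0, 456.5057, 209.5236], [0.0, 0.0, 1.0]], 'camera_from_world': [[0.9754, -0.2202, 0.0122, -0.5082], [0.1003, 0.4922, 0.8647, -0.1784], [-0.1964, -0.8422, 0.5022, -0.9028], [0.0, 0.0, 0.0, 1.0]]}
wrist {'intrinsics': [[328.4238, 0.0, 279.3108], [0.0, 328.4238, 205.8545], [0.0, 0.0, 1.0]], 'tool_from_camera': [[1.0, -0.0013, -0.0004, 0.0002], [-0.0014, -0.9597, -0.2811, -0.0725], [-0.0, 0.2811, -0.9597, -0.1414], [0.0, 0.0, 0.0, 1.0]]}
```

View pics/scene0.png

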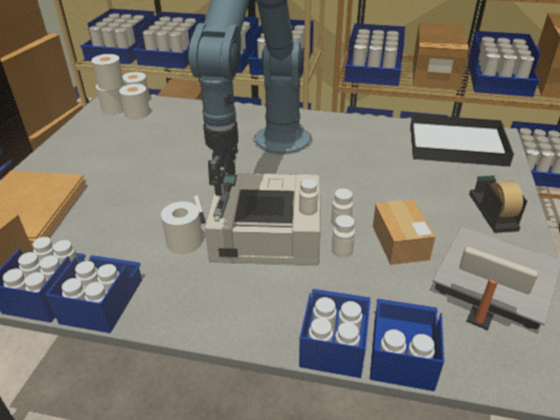

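View pics/side0.png

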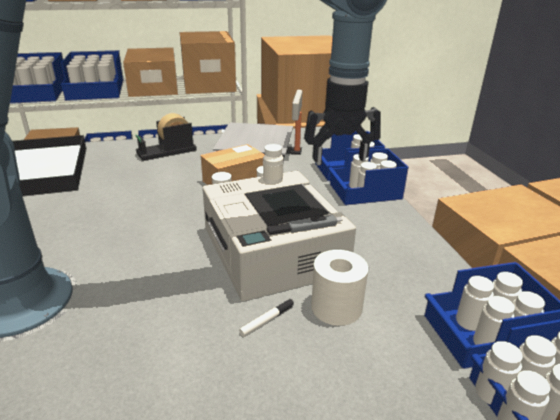

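View pics/wrist0.png

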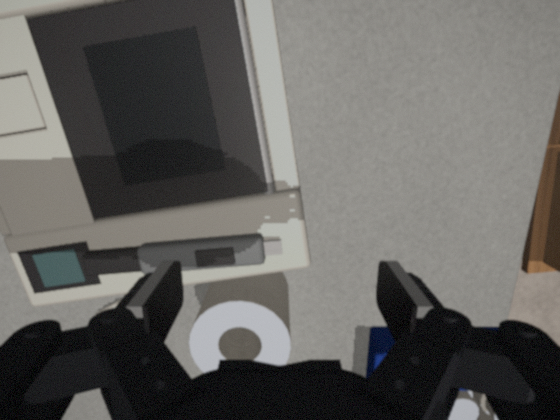

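The scene and side views show the printer with the catch outline faintly visible (scene about (275,183), side about (237,208)). The wrist view shows the catch's edge at (33,73)-(46,128), and the cover corners at (27,17), (95,222) and (272,193). I'll measure these.

```bash
cat > h.py <<'E'
from station import *
import cv2,numpy as np
def wcam(R,t):
    T=np.eye(4);T[:3,:3]=R;T[:3,3]=t
    return T@np.array(calibration('wrist')['tool_from_camera'])
def c2w(n,s=None):
    if n=='wrist': return wcam(s['orientation'],s['position'])
    return np.linalg.inv(np.array(calibration(n)['camera_from_world']))
def ray(n,uv,z,T):
    K=np.array(calibration(n)['intrinsics']);out=[]
    for u,v in uv:
        d=T[:3,:3]@np.array([(u-K[0,2])/K[0,0],-(v-K[1,2])/K[1,1],-1]);o=T[:3,3]
        out.append(o+d*(z-o[2])/d[2])
    return np.array(out)
def dep(n,uv,D,T):
    K=np.array(calibration(n)['intrinsics']);out=[]
    for u,v in uv:
        z=D[int(round(v)),int(round(u))]
        out.append(T[:3,:3]@(z*np.array([(u-K[0,2])/K[0,0],-(v-K[1,2])/K[1,1],-1]))+T[:3,3])
    return np.array(out)
def proj(n,P,T):
    K=np.array(calibration(n)['intrinsics']);q=(np.linalg.inv(T)@np.c_[P,np.ones(len(P))].T)[:3]
    return np.c_[K[0,0]*q[0]/-q[2]+K[0,2],-K[1,1]*q[1]/-q[2]+K[1,2]]
E
python3 - <<'E'
from h import *
np.set_printoptions(precision=4,suppress=True)
s=read_state()
T=c2w('wrist',s)
print(ray('wrist',[(27,17),(95,222),(272,193),(33,73),(46,128),(6,240)],.12,T))
print(dep('wrist',[(15,60),(60,180),(15,105),(25,100),(150,60)],np.load('wrist0.npy'),T))
for n,b in [('scene',(195,165,335,270)),('side',(190,160,360,260))]:
    p=cv2.imread(f'pics/{n}0.png')[b[1]:b[3],b[0]:b[2]]
    p=cv2.resize(p,None,fx=4.5,fy=4.5,interpolation=cv2.INTER_CUBIC);cv2.imwrite(f'pics/{n}z.png',p);print(p.shape)
E
```

```text
[[ 0.4765  0.1331  0.12  ]
 [ 0.4999 -0.0151  0.12  ]
 [ 0.6435  0.0094  0.12  ]
 [ 0.4731  0.0974  0.12  ]
 [ 0.4748  0.0591  0.12  ]
 [ 0.4239 -0.031   0.12  ]]
[[0.4611 0.1061 0.1186]
 [0.4778 0.0195 0.1198]
 [0.4524 0.0756 0.1163]
 [0.4604 0.0791 0.1159]
 [0.5586 0.1058 0.1224]]
(472, 630, 3)
(450, 765, 3)
```

View pics/scenez.png

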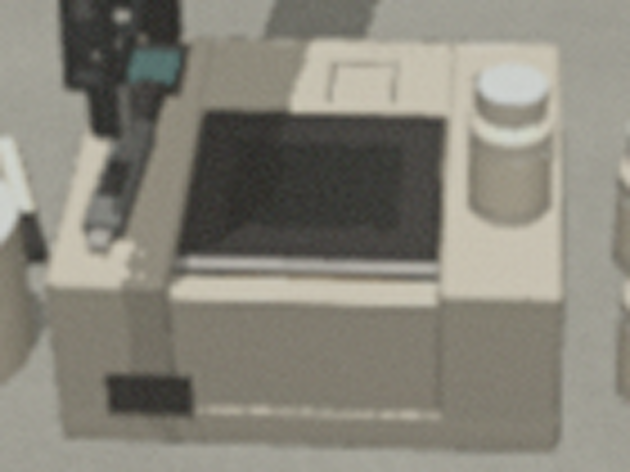

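View pics/sidez.png

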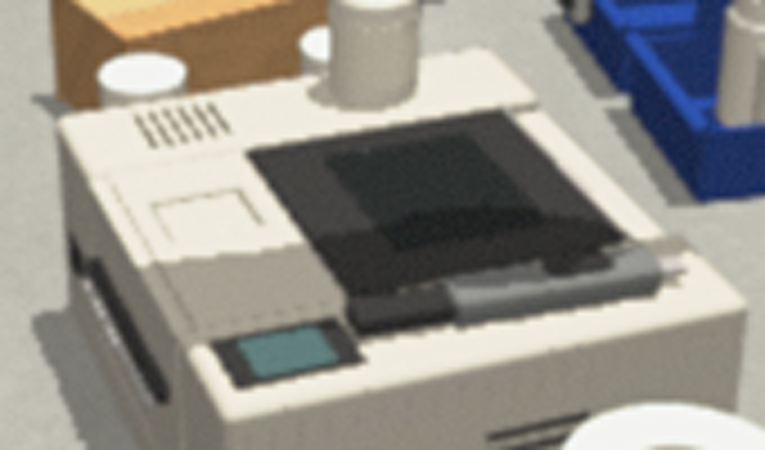

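The catch outline shows in both zooms: scene zoom corners (330,65), (396,70), (394,103), (328,97), and side zoom (152,203), (240,190), (265,225). I'll cross-check these.

```bash
python3 - <<'E'
from h import *
np.set_printoptions(precision=4,suppress=True)
Ts=c2w('scene');Td=c2w('side')
a=np.array([(330,65),(396,70),(394,103),(328,97)])/4.5+(195,165)
print('catch scene',ray('scene',a,.12,Ts),ray('scene',a,.12,Ts).mean(0))
a=np.array([(152,203),(240,190),(265,225),(172,240)])/4.5+(190,160)
print('catch side',ray('side',a,.12,Td))
a=np.array([(445,120),(205,112),(440,262),(178,256)])/4.5+(195,165)
print('cover scene FL FR BL BR',ray('scene',a,.12,Ts))
a=np.array([(248,153),(350,297),(507,110),(620,235)])/4.5+(190,160)
print('cover side FL FR BL',ray('side',a,.12,Td))
a=np.array([(62,118),(225,418),(480,48),(745,310)])/4.5+(190,160)
print('printer side top FL FR BL BR',ray('side',a,.122,Td))
a=np.array([(555,45),(190,40),(558,298),(50,285)])/4.5+(195,165)
print('printer scene top FL FR? BL BR',ray('scene',a,.122,Ts))
# bottle_a
p=dep('scene',[(195+512/4.5,165+85/4.5)],np.load('scene0.npy'),Ts);print('bottle top',p)
E
```

```text
catch scene [[0.4387 0.052  0.12  ]
 [0.4358 0.0937 0.12  ]
 [0.4708 0.0998 0.12  ]
 [0.4727 0.0587 0.12  ]] [0.4545 0.076  0.12  ]
catch side [[0.423  0.085  0.12  ]
 [0.4669 0.0893 0.12  ]
 [0.473  0.0531 0.12  ]
 [0.4278 0.048  0.12  ]]
cover scene FL FR BL BR [[ 0.482   0.1339  0.12  ]
 [ 0.503  -0.0114  0.12  ]
 [ 0.6154  0.1566  0.12  ]
 [ 0.6397  0.0112  0.12  ]]
cover side FL FR BL [[ 0.477   0.1264  0.12  ]
 [ 0.4995 -0.018   0.12  ]
 [ 0.6192  0.1469  0.12  ]
 [ 0.6365  0.0102  0.12  ]]
printer side top FL FR BL BR [[ 0.388   0.1799  0.122 ]
 [ 0.4297 -0.1017  0.122 ]
 [ 0.6238  0.2197  0.122 ]
 [ 0.6692 -0.0672  0.122 ]]
printer scene top FL FR? BL BR [[ 0.3915  0.1874  0.122 ]
 [ 0.432  -0.0412  0.122 ]
 [ 0.6352  0.2263  0.122 ]
 [ 0.6805 -0.0504  0.122 ]]
bottle top [[0.5575 0.1855 0.2052]]
```

Catch centre is about (0.451, 0.074), agreeing across the three views to roughly 5 mm. The printer's yaw is about 8.8°, and the cover edge midpoint is about (0.489, 0.058). Next I close the fingers and go above the catch, yawed to the printer.

Emit:
{"api": "arm_command", "payload": {"rows": "-3 -1 0 0 0 -0.03 0; -7 -2.5 0 0 0 -0.07 0; -11 -4 0 0 0 -0.11 0; -15 -5.5 1 0 0 -0.14 0; -18 -6.7 2 0 0 -0.154 0; -19.8 -7.3 3 0 0 -0.154 0; -19.8 -7.3 4 0 0 -0.154 0; -19.8 -7.3 4 0 0 -0.154 0"}}

```text
clock: 1.15
position: [0.4521, 0.0724, 0.1905]
orientation: [[0.988, 0.153, -0.001], [0.153, -0.988, -0.001], [-0.001, 0.0, -1.0]]
ft_force: [0.1, 0.2, -0.2]
gripper_width: 0.003
```

```bash
python3 - <<'E'
from h import *
np.set_printoptions(precision=4,suppress=True)
s=read_state();print(s['clock'],s['position'],s['orientation'],s['ft_force'],s['gripper_width'])
p,d=snapshot('wrist');cv2.imwrite('pics/wrist1.png',p);np.save('wrist1.npy',d)
p,d=snapshot('side');cv2.imwrite('pics/side1.png',cv2.resize(p[100:280,170:400],None,fx=3.4,fy=3.3))
E
```

```text
1.15 [0.4521 0.0724 0.1905] [[ 0.9882  0.1528 -0.0011]
 [ 0.1528 -0.9883 -0.0005]
 [-0.0012  0.0003 -1.    ]] [ 0.1158  0.1948 -0.2053] 0.002827645760386159
```

View pics/wrist1.png

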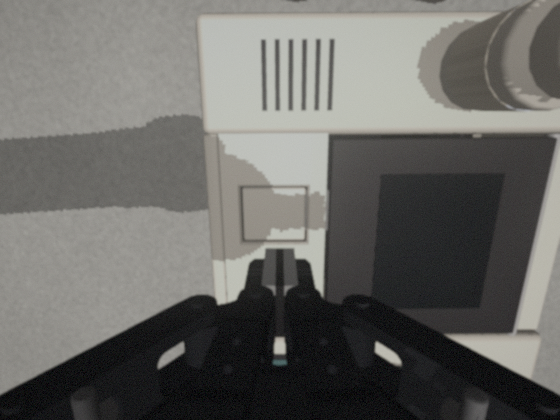

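View pics/side1.png

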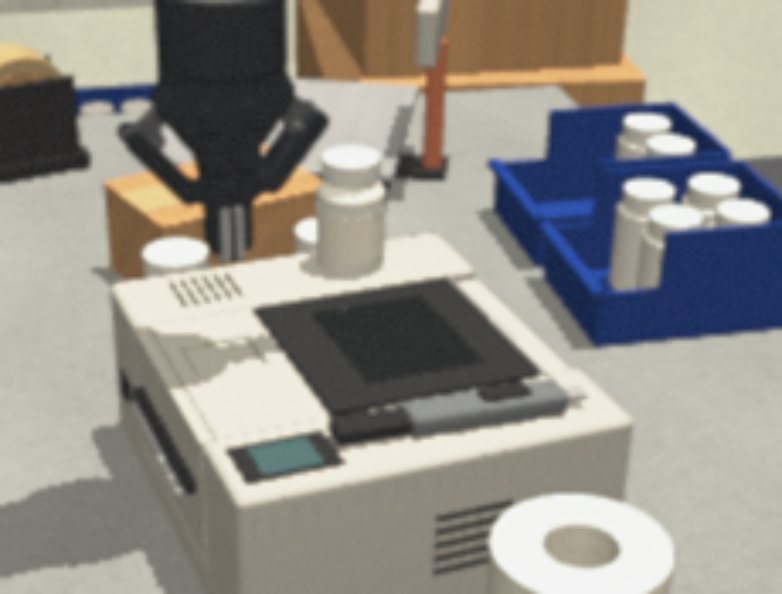

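The wrist view shows the complete catch outline: (241,186), (307,187), (308,241), (243,241). The cover corners are (329,136) and about (326,334).

```bash
python3 - <<'E'
from h import *
np.set_printoptions(precision=4,suppress=True)
s=read_state();T=c2w('wrist',s);R=s['orientation']
q=ray('wrist',[(241,186),(307,187),(308,241),(243,241)],.12,T);m=q.mean(0);print(q,m,'in tool',(m-s['position'])@R*100)
q=ray('wrist',[(329,136),(548,136)],.12,T);print('cover FL,BL',q,(q-s['position'])@R*100)
print('panel left edge tool y cm',(ray('wrist',[(270,133)],.12,T)-s['position'])@R*100)
E
```

```text
[[0.4249 0.0923 0.12  ]
 [0.4683 0.0983 0.12  ]
 [0.4758 0.0604 0.12  ]
 [0.431  0.0535 0.12  ]] [0.45   0.0761 0.12  ] in tool [-0.2654 -0.4034  7.1466]
cover FL,BL [[0.4762 0.1332 0.12  ]
 [0.6139 0.1546 0.12  ]] [[ 3.1959 -5.6438  7.1486]
 [17.1326 -5.6621  7.1583]]
panel left edge tool y cm [[-0.5549 -5.8256  7.146 ]]
```

Centre correction is (-0.25, -0.4) cm in tool axes, and the size 44x39 mm matches. I'm descending gently.

Emit:
{"api": "arm_command", "payload": {"rows": "-0.2 -0.3 2 0 0 0 0; -0.2 -0.4 4 0 0 0 0; -0.2 -0.4 5.5 0 0 0 0; -0.2 -0.4 6.4 0 0 0 0; -0.2 -0.4 6.8 0 0 0 0; -0.2 -0.4 7.0 0 0 0 0; -0.2 -0.4 7.2 0 0 0 0; -0.2 -0.4 7.3 0 0 0 0"}}

```text
clock: 2.25
position: [0.4497, 0.0767, 0.1185]
orientation: [[0.988, 0.153, 0.001], [0.153, -0.988, 0.0], [0.001, -0.0, -1.0]]
ft_force: [-0.2, 0.0, 0.8]
gripper_width: -0.006
```

Emit:
{"api": "arm_command", "payload": {"rows": "0 0 0.1 0 0 0 0; 0 0 0.2 0 0 0 0; 0 0 0.3 0 0 0 0; 0 0 0.4 0 0 0 0; 0 0 0.5 0 0 0 0; 0 0 0.5 0 0 0 0"}}

```text
clock: 3.0
position: [0.4496, 0.0767, 0.1135]
orientation: [[0.988, 0.153, 0.0], [0.153, -0.988, 0.0], [0.0, -0.0, -1.0]]
ft_force: [-1.0, -0.4, 4.4]
gripper_width: -0.002
```

```bash
python3 - <<'E'
from h import *
p,d=snapshot('side');cv2.imwrite('pics/side2.png',cv2.resize(p[100:280,170:400],None,fx=3.4,fy=3.3))
E
```

```text
(no output)
```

View pics/side2.png

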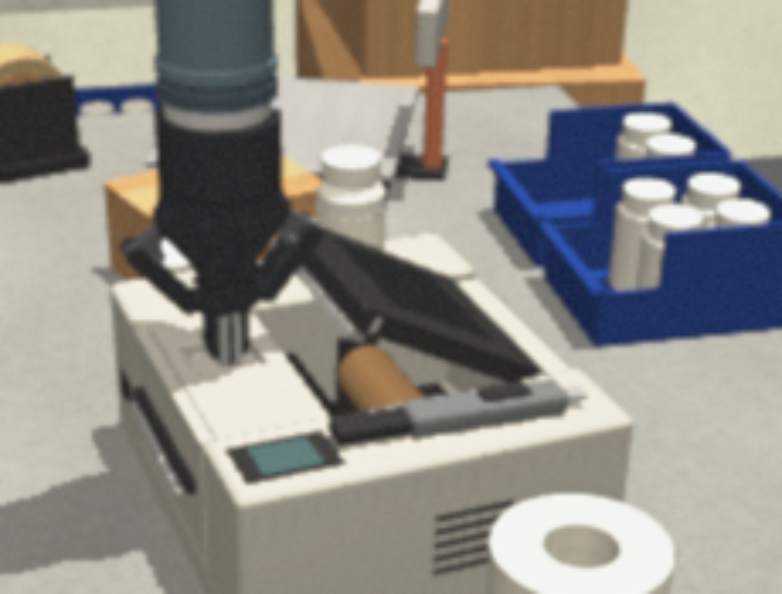

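The cover is ajar in the side view, with its edge near (330,270), and the finger is still on the pad at about 4.4 N. I'm backing off, then tilting the fingers forward under the cover.

Emit:
{"api": "arm_command", "payload": {"rows": "0 0 -0.8 0 0 0 0; -1.2 0 -1.6 0 0 0 0; -2.5 0.5 -2.5 0 0.1 0 0; -2.5 1 -3.1 0 0.25 0 0; -2.5 1.5 -3.1 0 0.4 0 0; -2.5 2.1 -3.1 0 0.55 0 0; -2.5 2.1 -3.1 0 0.7 0 0; -2.5 2.1 -3.1 0 0.7 0 0"}}

```text
clock: 4.05
position: [0.4235, 0.074, 0.1727]
orientation: [[0.862, 0.185, 0.472], [0.127, -0.98, 0.152], [0.491, -0.072, -0.868]]
ft_force: [0.0, 0.1, 0.7]
gripper_width: -0.001
```

```bash
python3 - <<'E'
from h import *
p,d=snapshot('side');cv2.imwrite('pics/side3.png',cv2.resize(p[100:280,170:400],None,fx=3.4,fy=3.3))
print(read_state()['ft_force'])
E
```

```text
[-0.52069472  0.88801804 -0.80959276]
```

View pics/side3.png

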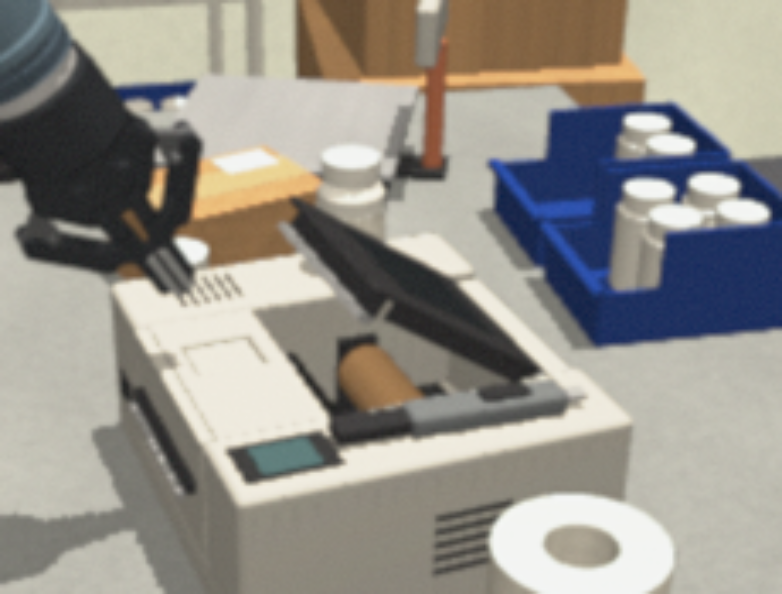

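```bash
python3 - <<'E'
from h import *
np.set_printoptions(precision=3,suppress=True)
s=read_state();print(s['joint_pos'],s['position'],s['orientation'],s['clock'])
R=s['orientation']
# printer frame: x dir yaw 8.8
c,si=np.cos(.1535),np.sin(.1535);Rp=np.array([[c,-si,0],[si,c,0],[0,0,1]])
print(R.T@Rp)
E
```

```text
[ 33.159 -15.404 -41.096 142.254 -36.809  23.578  30.336] [0.424 0.071 0.173] [[ 0.862  0.178  0.474]
 [ 0.121 -0.982  0.148]
 [ 0.492 -0.07  -0.868]] 4.1
[[ 0.871 -0.012  0.492]
 [ 0.025 -0.997 -0.07 ]
 [ 0.491  0.073 -0.868]]
```

Joint 4 is near its limit, so that pose was too close in. I'll go forward and under the cover.

```bash
cat > plan.py <<'E'
from h import *
from scipy.spatial.transform import Rotation as Ro
c,si=np.cos(.1535),np.sin(.1535);Rp=np.array([[c,-si,0],[si,c,0],[0,0,1]])
pm=np.array([.453,.0558,0])
def plan(wps):
    s=read_state();R,p=s['orientation'],s['position']
    for x,y,z,al in wps:
        a=np.radians(al)
        Rt=Rp@np.diag([1,-1,-1.])@Ro.from_rotvec([0,a,0]).as_matrix()
        t=pm+Rp@np.array([x,y,0])+[0,0,z]
        print((x,z,al),np.round(R.T@(t-p)*100,2),np.round(Ro.from_matrix(R.T@Rt).as_rotvec(),3))
    q=Rp.T@(p-pm);print('now local',np.round(q,4),s['ft_force'].round(2),s['clock'])
E
python3 -c "
from plan import *
plan([(-.01,0,.16,28),(.01,0,.148,30),(.03,0,.145,35),(.045,0,.145,40)])"
```

```text
(-0.01, 0.16, 28) [0.83 2.07 1.75] [-0.074 -0.026 -0.011]
(0.01, 0.148, 30) [1.98 2.2  3.78] [-0.073  0.009 -0.013]
(0.03, 0.145, 35) [3.58 2.28 5.02] [-0.073  0.096 -0.016]
(0.045, 0.145, 40) [4.88 2.31 5.76] [-0.072  0.183 -0.019]
now local [-0.0264  0.0195  0.1726] [-0.52  0.89 -0.81] 4.1
```

Emit:
{"api": "arm_command", "payload": {"rows": "0.8 2.0 1.8 -0.07 -0.03 -0.01 0; 2.0 2.2 3.8 -0.07 0.01 -0.01 0; 3.6 2.3 5.0 -0.07 0.1 -0.01 0; 4.9 2.3 5.8 -0.07 0.18 -0.02 0; 4.9 2.3 5.8 -0.07 0.18 -0.02 0; 4.9 2.3 5.8 -0.07 0.18 -0.02 0"}}

```text
clock: 4.85
position: [0.4903, 0.0716, 0.1493]
orientation: [[0.779, 0.182, 0.601], [0.136, -0.983, 0.123], [0.613, -0.014, -0.79]]
ft_force: [-0.3, 0.3, 0.3]
gripper_width: -0.003
```

```bash
python3 - <<'E'
from plan import *
print(read_state()['joint_pos'])
plan([(.058,0,.153,40),(.068,0,.170,40),(.081,0,.186,40),(.097,0,.2,40),(.114,0,.212,40),(.134,0,.221,40),(.154,0,.227,40),(.17,0,.23,40),(.185,0,.231,40)])
p,d=snapshot('side');cv2.imwrite('pics/side4.png',cv2.resize(p[100:280,170:400],None,fx=3.4,fy=3.3))
E
```

```text
[ 63.71539681  -3.51104105 -73.6971381  140.89833228 -58.64630345
   4.24981456  56.44773246]
(0.058, 0.153, 40) [1.69 1.04 0.82] [-0.03   0.039  0.014]
(0.068, 0.17, 40) [3.52 1.04 0.09] [-0.03   0.039  0.014]
(0.081, 0.186, 40) [ 5.53  1.06 -0.38] [-0.03   0.039  0.014]
(0.097, 0.2, 40) [ 7.65  1.09 -0.5 ] [-0.03   0.039  0.014]
(0.114, 0.212, 40) [ 9.73  1.12 -0.41] [-0.03   0.039  0.014]
(0.134, 0.221, 40) [11.86  1.17  0.1 ] [-0.03   0.039  0.014]
(0.154, 0.227, 40) [13.81  1.22  0.85] [-0.03   0.039  0.014]
(0.17, 0.23, 40) [15.26  1.26  1.6 ] [-0.03   0.039  0.014]
(0.185, 0.231, 40) [16.5   1.3   2.44] [-0.03   0.039  0.014]
now local [0.0393 0.0099 0.1493] [-0.27  0.34  0.29] 4.85
```

View pics/side4.png

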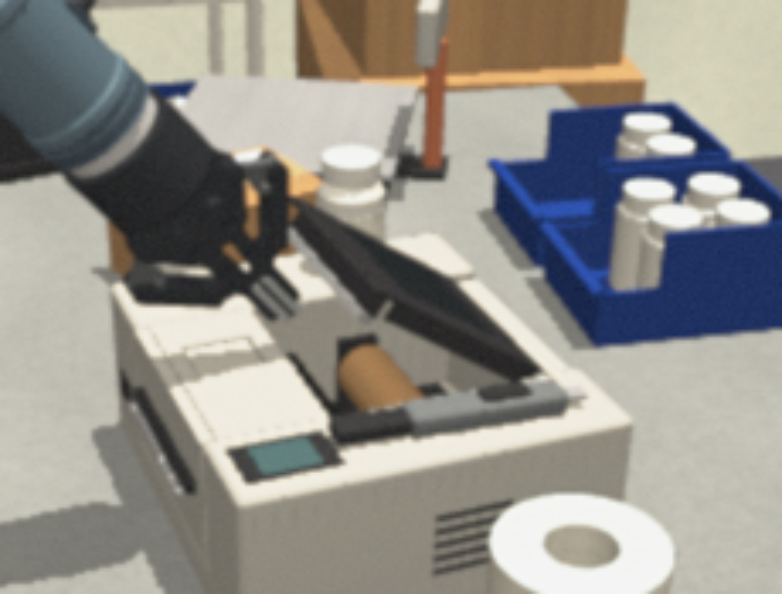

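The fingers are now under the raised cover edge. Joint 6 is near its limit, so I'll reduce the tilt along the arc.

```bash
python3 - <<'E'
from plan import *
w=[]
for th,al in [(.66,36),(.8,34),(.95,32),(1.1,30),(1.25,28),(1.4,26),(1.55,24),(1.65,22),(1.72,22)]:
    a=np.radians(al);P=np.array([.180,.117])+.1405*np.array([-np.cos(th),np.sin(th)])-.0215*np.array([np.sin(th),np.cos(th)])
    t=P-.0145*np.array([np.cos(a),np.sin(a)])-.025*np.array([-np.sin(a),np.cos(a)])
    w.append((round(t[0],3),0,round(t[1],3),al))
plan(w)
E
```

```text
(np.float64(0.059), np.float64(0.157), 36) [1.99 1.   0.57] [-0.028 -0.032  0.014]
(np.float64(0.069), np.float64(0.174), 34) [ 3.82  1.01 -0.16] [-0.028 -0.067  0.015]
(np.float64(0.082), np.float64(0.19), 32) [ 5.83  1.02 -0.63] [-0.028 -0.102  0.015]
(np.float64(0.097), np.float64(0.204), 30) [ 7.87  1.04 -0.81] [-0.028 -0.136  0.016]
(np.float64(0.114), np.float64(0.215), 28) [ 9.89  1.07 -0.64] [-0.027 -0.171  0.016]
(np.float64(0.133), np.float64(0.223), 26) [11.88  1.12 -0.11] [-0.027 -0.206  0.017]
(np.float64(0.153), np.float64(0.228), 24) [13.77  1.17  0.72] [-0.027 -0.241  0.017]
(np.float64(0.166), np.float64(0.23), 22) [14.92  1.2   1.36] [-0.027 -0.276  0.018]
(np.float64(0.176), np.float64(0.231), 22) [15.77  1.23  1.9 ] [-0.027 -0.276  0.018]
now local [0.0395 0.0096 0.1494] [ 0.63 -0.05 -0.04] 4.9
```

Emit:
{"api": "arm_command", "payload": {"rows": "1.0 0.5 0.6 -0.03 -0.02 0.01 0; 2.0 1 0.6 -0.03 -0.03 0.01 0; 2.9 1 0.2 -0.03 -0.05 0.01 0; 3.8 1 -0.2 -0.03 -0.07 0.01 0; 4.8 1 -0.4 -0.03 -0.08 0.01 0; 5.8 1 -0.6 -0.03 -0.1 0.01 0; 5.8 1 -0.6 -0.03 -0.1 0.01 0"}}

```text
clock: 5.78
position: [0.535, 0.0682, 0.1904]
orientation: [[0.836, 0.156, 0.526], [0.135, -0.988, 0.078], [0.532, 0.006, -0.847]]
ft_force: [0.1, -0.4, -0.4]
gripper_width: 0.003
```

```bash
python3 - <<'E'
from plan import *
print(read_state()['joint_pos'])
plan([(.097,0,.204,30),(.114,0,.215,28),(.133,0,.223,26),(.153,0,.228,24),(.166,0,.23,22),(.176,0,.231,22)])
p,d=snapshot('side');cv2.imwrite('pics/side5.png',cv2.resize(p[100:280,170:400],None,fx=3.4,fy=3.3))
p,d=snapshot('scene');cv2.imwrite('pics/scene5.png',cv2.resize(p[100:280,150:400],None,fx=3.1,fy=3.1))
E
```

```text
[ 73.88269076   0.90191706 -84.45716129 130.13695745   6.26484064
  17.73563793  -6.66776015]
(0.097, 0.204, 30) [ 1.92 -0.02 -0.4 ] [ 0.004 -0.037  0.006]
(0.114, 0.215, 28) [ 3.94 -0.   -0.43] [ 0.004 -0.072  0.006]
(0.133, 0.223, 26) [ 5.98  0.01 -0.09] [ 0.004 -0.107  0.006]
(0.153, 0.228, 24) [7.94 0.02 0.55] [ 0.004 -0.142  0.006]
(0.166, 0.23, 22) [9.14 0.02 1.07] [ 0.004 -0.177  0.005]
(0.176, 0.231, 22) [10.04  0.02  1.52] [ 0.004 -0.177  0.005]
now local [ 0.0829 -0.0003  0.1904] [ 0.09 -0.42 -0.37] 5.775
```

View pics/side5.png

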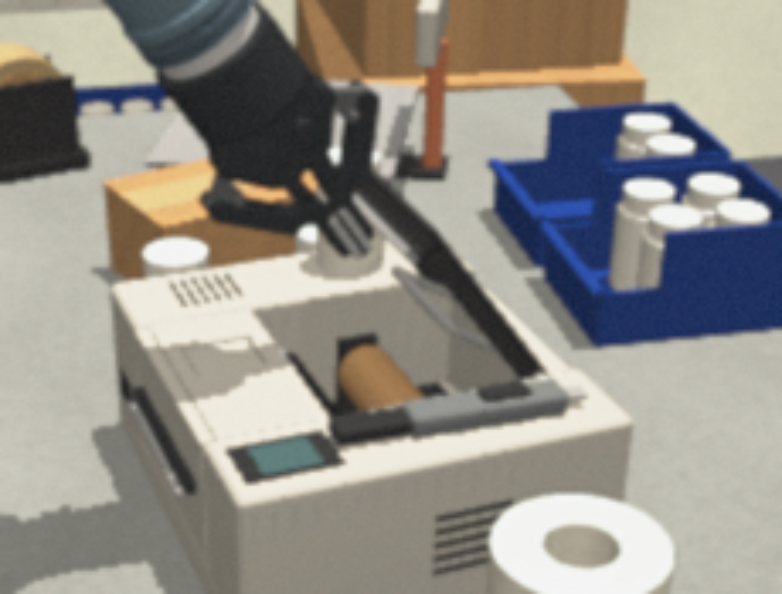

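View pics/scene5.png

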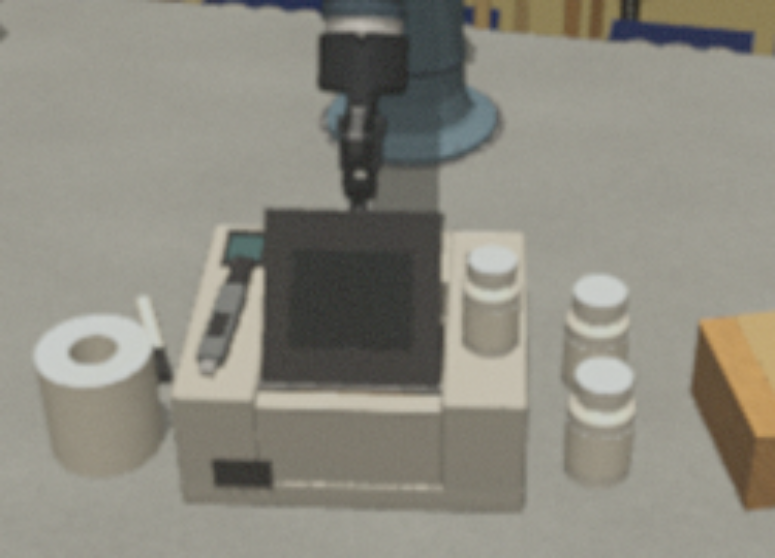

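The cover is being lifted cleanly, at about 0.95 rad (side edge near (370,190)), with low forces. I'm continuing the arc.

Emit:
{"api": "arm_command", "payload": {"rows": "1.0 0 -0.2 0 -0.04 0 0; 2.0 0 -0.4 0 -0.07 0 0; 3.0 0 -0.4 0 -0.1 0 0; 4.0 0 -0.4 0 -0.13 0 0; 5.0 0 -0.3 0 -0.15 0 0; 6.0 0 -0.1 0 -0.18 0 0; 6.0 0 -0.1 0 -0.18 0 0"}}

```text
clock: 6.75
position: [0.5851, 0.0767, 0.2232]
orientation: [[0.916, 0.156, 0.369], [0.146, -0.988, 0.054], [0.373, 0.004, -0.928]]
ft_force: [-0.3, 0.1, -0.6]
gripper_width: -0.002
```

```bash
python3 - <<'E'
from plan import *
print(read_state()['joint_pos'])
plan([(.153,0,.228,22),(.166,0,.23,20),(.176,0,.231,20),(.186,0,.231,20)])
p,d=snapshot('side');cv2.imwrite('pics/side6.png',cv2.resize(p[100:280,170:400],None,fx=3.4,fy=3.3))
E
```

```text
[ 52.4190408   15.08135386 -70.63466555 115.05628352  26.21052184
  40.27225199 -23.08761037]
(0.153, 0.228, 22) [1.96 0.05 0.27] [0.003 0.002 0.004]
(0.166, 0.23, 20) [3.24 0.06 0.57] [ 0.003 -0.033  0.004]
(0.176, 0.231, 20) [4.21 0.06 0.85] [ 0.003 -0.033  0.004]
(0.186, 0.231, 20) [5.14 0.06 1.22] [ 0.003 -0.033  0.004]
now local [0.1338 0.0004 0.2232] [-0.3   0.12 -0.57] 6.75
```

View pics/side6.png

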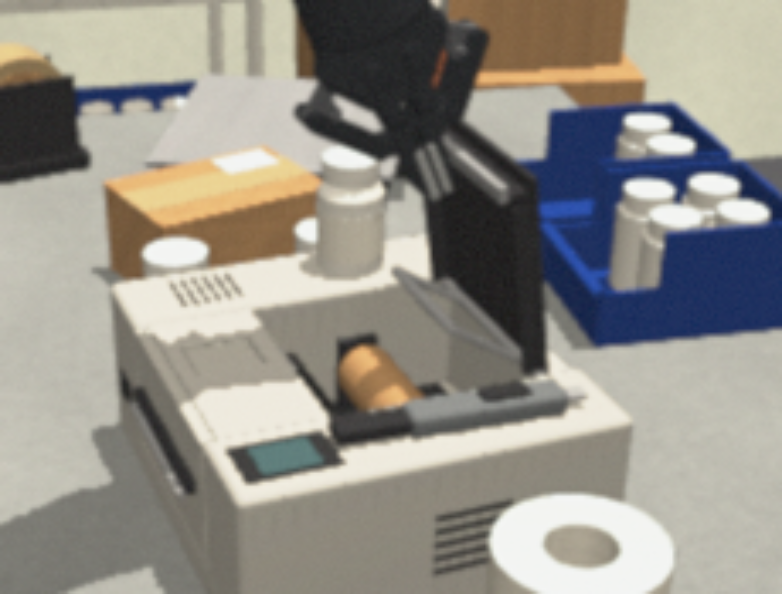

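The cover is nearly upright, with the fingers against its underside and no bottle contact. I'll push it over the top.

Emit:
{"api": "arm_command", "payload": {"rows": "1.0 0 0.1 0 0 0 0; 2.0 0 0.3 0 0 0 0; 3.2 0 0.6 0 -0.03 0 0; 4.2 0 0.9 0 -0.03 0 0; 5.0 0 1.2 0 -0.03 0 0; 5.5 0 1.4 0 -0.03 0 0; 5.5 0 1.4 0 -0.03 0 0"}}

```text
clock: 7.68
position: [0.6386, 0.085, 0.2293]
orientation: [[0.929, 0.156, 0.337], [0.148, -0.988, 0.048], [0.34, 0.005, -0.94]]
ft_force: [-3.2, -1.0, 0.8]
gripper_width: 0.0
```

```bash
python3 - <<'E'
from plan import *
plan([(.15,0,.25,20)])
p,d=snapshot('side');cv2.imwrite('pics/side7.png',cv2.resize(p[100:280,170:400],None,fx=3.4,fy=3.3))
E
```

```text
(0.15, 0.25, 20) [-2.86  0.04 -3.23] [0.004 0.002 0.004]
now local [0.1879 0.0004 0.2293] [-3.23 -0.98  0.75] 7.675
```

View pics/side7.png

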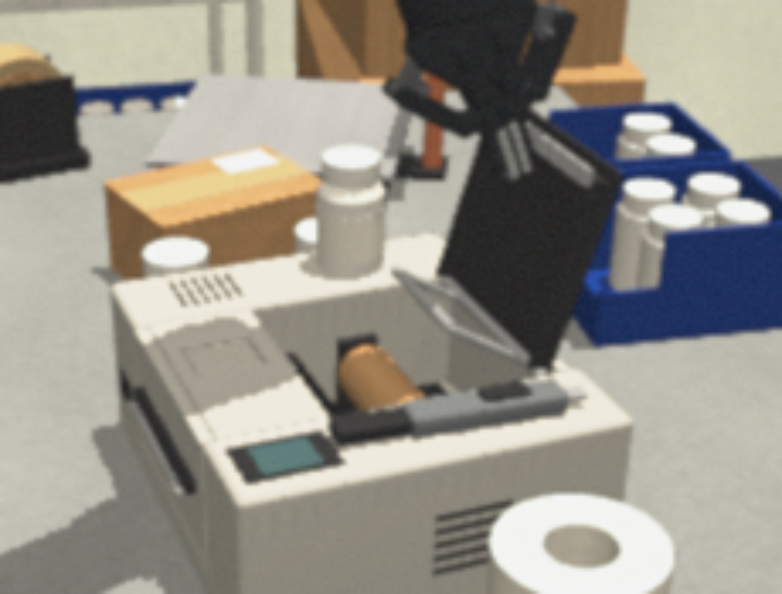

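The cover is past upright and against its stop, with about 3 N reaction. I'm coming straight back.

Emit:
{"api": "arm_command", "payload": {"rows": "-1.0 0 -0.4 0 0 0 0; -3 0 -1.2 0 0 0 0; -5.5 0 -2.3 0 0 0 0; -8 0 -4 0 0 0 0; -10 0 -6 0 0 0 0; -10.5 0 -7 0 0 0 0; -10.5 0 -7 0 0 0 0; -10.5 0 -7 0 0 0 0"}}

```text
clock: 8.72
position: [0.5191, 0.0655, 0.2601]
orientation: [[0.927, 0.155, 0.341], [0.148, -0.988, 0.047], [0.344, 0.007, -0.939]]
ft_force: [-0.4, 0.2, 0.0]
gripper_width: 0.001
```

```bash
python3 - <<'E'
from plan import *
plan([])
p,d=snapshot('side');cv2.imwrite('pics/side8.png',cv2.resize(p[60:300,150:400],None,fx=2.5,fy=2.5))
q,d=snapshot('scene');cv2.imwrite('pics/scene8.png',cv2.resize(q[100:280,150:460],None,fx=2.5,fy=2.5))
for n,i in (('side',p),('scene',q)):
    a=cv2.imread(f'pics/{n}0.png');cv2.imwrite(f'pics/{n}diff.png',np.hstack([a,i])[60:340:1,:] if 0 else cv2.absdiff(a,i))
# stop angle: cover edge via scene view
E
```

```text
now local [ 0.0668 -0.0005  0.2601] [-0.39  0.18  0.04] 8.725
```

View pics/side8.png

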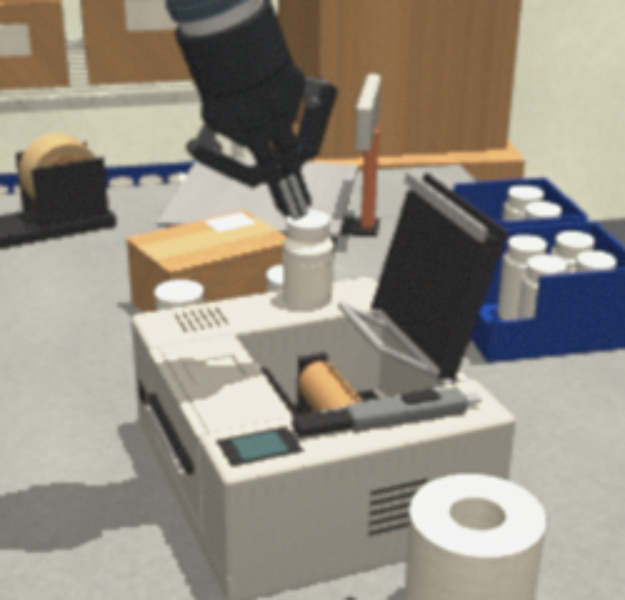

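View pics/scene8.png

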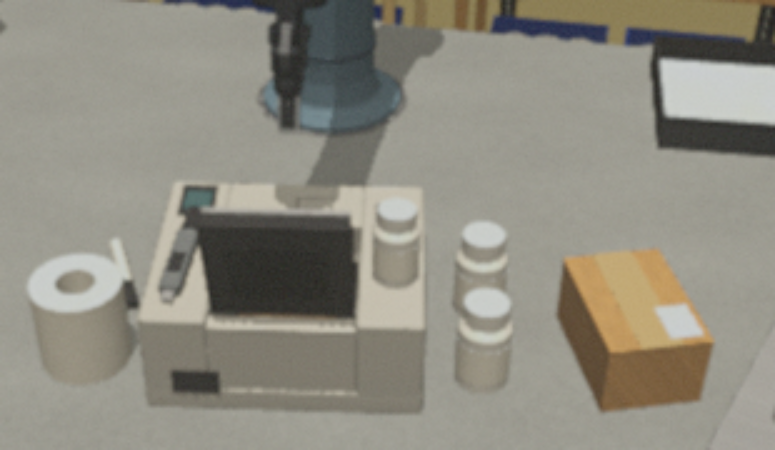

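View pics/sidediff.png

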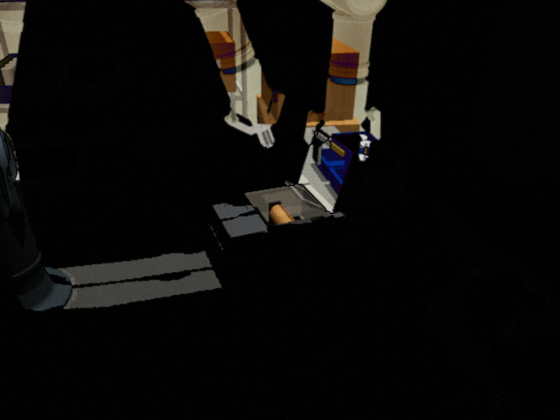

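The cover is leaning back and only the arm, shadows and cover show in the difference image. A quick check of the cover angle before handing in:

```bash
python3 - <<'E'
from plan import *
p,d=snapshot('side');T=c2w('side')
pts=[(x/2.5+150,y/2.5+60) for x,y in [(430,230),(450,260),(400,300),(450,330),(470,280)]]
P=(dep('side',pts,d,T)-pm)@Rp
# underside plane: fit slope in x-z
x,z=P[:,0],P[:,2];k=np.polyfit(z,x,1);print(P.round(3),'angle',np.pi/2+np.arctan(k[0]))
E
```

```text
[[ 0.205  0.028  0.214]
 [ 0.2   -0.021  0.206]
 [ 0.184  0.038  0.143]
 [ 0.187 -0.053  0.156]
 [ 0.19  -0.073  0.212]] angle 1.775378008448151
```

```bash
python3 -c "
from station import *
print(job_done(), read_state()['ft_force'])"
```

```text
the job is handed in; nothing more can be done
the job is handed in; nothing more can be done
```

The printer is open: the cover rests back past upright against its stop, and the job was handed in at about 9 s of the 51 s allowed. `job_done()` gave no verdict.

- **Catch:** I found it in the camera images rather than by feeling across the panel. Its centre was about (0.450, 0.076), and the outline measured 44 x 39 mm against the given 45 x 40 mm opening. I pressed it 5 mm below its top, with about 4.4 N at the wrist, and the cover sprang ajar.
- **Cover:** I pushed it up and over with the closed, tilted fingers. The reaction when it reached the stop was about 3 N.
- **Cover angle:** The last depth check was noisy. A fit to all five points gave 1.78 rad. Leaving out the outlying fifth point, the slope between two of the rest gave about 1.86 rad. Both are above 1.7 and close to the 1.85 stop.
- **Other objects:** The side-camera difference image showed only the arm, shadows and cover changed, so nothing else appears to have moved. I checked the scene camera by eye only.
- **Wrist force and catch return:** Wrist force at the end was near zero, so the fingers were clear. I did not measure the catch's return directly; nothing was left pressing on it.
- **One hitch:** The first tilted pose was too close in, and joint 4 came near its limit. I moved forward and carried on from there.

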